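# Ready the spring clamp for a glue-up

## Robot

A 6-joint arm with a two-finger parallel gripper is mounted at the origin on the work surface. World frame = base frame: x ahead of the robot, y to its left, z up, the work surface at z = 0. Lengths are in m, angles in degrees, forces in N, time in s.
With the tool pointing down it reaches from about 0.275 to 1 m from the base axis. Payload 8.4 kg.
Tool frame: the origin (TCP) lies midway between the tips of the shut fingers; the grasp point (between the pads) lies 19 mm behind it; z points along the fingers, y is the line along which they close (so a half turn about z gives the same grasp; the last joint's range is limited). The gripper opens to 85 mm and grips with 20 to 120 N. Pads are 22 mm wide; open, the fingers measure 114 mm over their backs; the gripper's body (76 mm by 85 mm) begins 54 mm behind the grasp point. The pads swing forward as they close: fully open they stand 13 mm farther back than shut.
Start: joints at [-72.445, 20.225, 93.587, -0, 66.188, -0.138], TCP at [0.19, -0.595, 0.202] pointing down, gripper open.
Joint ranges: [-150.9, 150.9], [-52.94, 120.26], [3.33, 152.33], [-74.26, 254.26], [0, 154.13], [-172.89, 172.89]. Speed limits (degrees/s): [127.2, 127.2, 159.86, 180, 180, 180].

## Interface

Orientations are given as a 3x3 rotation matrix whose columns are the frame's x, y, z axes.
In Python, from rig import r, camera, camera_info gives the robot as it stands. The module is installed in compiled form; this text tells all that it offers.
- The arm moves only by the tool step_arm, never from a script. Its argument "increments" is a list of rows, each a list of 6 numbers: the shift along the world's x, y, z in m, then the turn, a rotation vector about the world's x, y, z in degrees. In form: [[dx, dy, dz, ax, ay, az], ...]. A call has 1 to 10 rows; each row shifts and turns the commanded pose from where the row before left it; what a row does not reach is not made up. A row lasts 1/12 s, in which the tool goes at most 41.7 mm and 7.16 degrees, less where a joint would pass 70% of its speed; a pose out of reach is approached as far as the arm can. A call is refused whole if a number of a shift passes 0.0417 or a number of a turn 7.16, either way. A call with a gripper value outside its range is refused whole. "fingers" is the closure, from -1 (fully open) to 1 (shut), set as the call begins (left out, the last holds). The fingers move at their own pace and stop on an object; the grip force is fixed at half the most. Time passes only in rows, so rows that do not move let the fingers close. It gives the time, the measured TCP pose, the force, the opening and the grip force at its end, in the units of the state.
- r.sense(): the state, without advancing time (a new reading comes with each control period).
- camera(name): name is "side" or "top" or "wrist"; returns the picture (384x512x3 uint8, red, green, blue); there is no depth.
- camera_info(name): a dict with "fx", "fy", "cx", "cy" (pixels), "origin" and "attitude" of the camera in the world; the wrist camera has in their place "T_tool_cam" (4x4, takes a point from camera to tool coordinates, whose origin is the TCP and whose axes are the flange's). Camera axes: x right, y down, z forward; pixel columns grow to the right and rows downward; lengths in m; the calibration is good to about 2 mm. The wrist camera is an equidistant fisheye: a pixel r from the principal point sees the ray r / f radians off the axis. A picture is of the moment at which its call begins: read the wrist's pose just before it. camera_info takes no time and is no camera call.
- r.sign_off(): hands the job in; it is judged then, once.
The state is a dict: "clock": time; "joint_positions": joint angles; "joint_velocities": joint speeds; "tau": joint torques, N m; "position": TCP position; "tool_rot": TCP orientation; "contact_force": force on the tool from outside, world axes, zero at the start; "torque": the same for the moment, N m; "finger_gap": finger opening in m; "gripper_force": force on a finger pad.
Only numpy, scipy, OpenCV 4.12 (cv2) and the standard library are available. Lean on these libraries where they do the work, as an engineer would, in place of code of your own. Each camera call takes 0.05 s, during which the arm holds its last target. There are 200 camera calls.

## Task

Get the gluing station ready: the white glue bottle has toppled over, so stand it upright wholly on the round dark rubber coaster, setting it down rather than dropping it, and let go of it. Then pull the clamp's spring-loaded jaw open by its black upright handle until the pointer on the slide is level with the dark pin on the scale rail, and finish while still holding the handle steady there (let go and it springs shut). Leave the other things on the bench where they are.

Things in the scene. Friction and masses are not known exactly. Their poses are not given: they have to be found in the camera images.
- glue_bottle: white glue bottle, 100 to 200 g, lying on a flat side at first. Square body 42 x 42 mm, 80 mm tall, then a shoulder and tapering round nozzle, 118 mm in all. Origin: centre of its square base; z axis from base to nozzle: level while lying (centre line 21 mm above the bench), up when upright; x, y square to the flat sides. The lying nozzle points to +y (robot's left) within 40 degrees
- coaster: round dark rubber coaster fixed to the bench, 104 mm across, 4 mm thick. Origin: centre of its underside, on the bench
- clamp: spring clamp screwed to the bench: aluminium base plate 290 x 120 x 15 mm, wooden fixed jaw (65 mm high) at its +x end, low scale rail with tick lines along its +y edge, rail top 30 mm above the bench. Origin: on the bench, 10 mm toward +x from the plate's middle. The slide is pulled open along the clamp's own -x axis (roughly toward the robot)
- jaw (a joint): travel of the clamp's sliding jaw in m: 0 shut against the fixed jaw, growing as it is pulled along the clamp's -x, end stop at 0.095. A spring always pulls it shut: about 4 N when shut, rising 1.1 N per 10 mm. Jaw, handle and pointer move as one
- handle (a point): black upright handle plate on the slide (jaw_c4): 14 mm thick along the pull (clamp x), 40 mm wide (clamp y), from 36 to 92 mm above the bench. The point: in the middle of the plate, 14 mm below its top edge, 78 mm above the bench; axes as the clamp's. Pinch it from above across its 14 mm thickness; the moving jaw (62 mm high) begins 77 mm beyond its far face
- pointer (a point): tip of the dark steel pointer tab on the slide (4 mm wide), 34 mm above the bench, 44 mm to the +y side of the handle's middle plane and at the same clamp x as the handle's middle
- marker: the mark: dark steel pin 10 mm across (13 mm collar at its foot), 16 mm tall, fixed upright on the scale rail. Origin: centre of its foot, 30 mm above the bench; axes as the clamp's. It lies 40 to 70 mm from the shut pointer along the clamp's -x and 8 mm farther to +y, so the pointer passes beside it; level means the same clamp x
- paint_tub: open white plastic tub, 90 mm across, 80 mm high; standing loose, a bystander. Origin: centre of its underside
- varnish_bottle: small amber bottle with black cap, 36 mm across, 75 mm high; standing loose, a bystander. Origin: centre of its underside
- clothes_peg: wooden clothes peg lying flat, 72 x 10 x 13 mm; a bystander. Origin: centre of its underside
- sanding_block: cork sanding block 90 x 55 x 30 mm; a bystander. Origin: centre of its underside
- filler_jar: grey lidded jar, 60 mm across, 70 mm high; standing loose, a bystander. Origin: centre of its underside
- screwdriver: screwdriver with black handle lying on the bench, about 200 mm long; a bystander
- brush_rest: small wooden brush rest, a block 50 x 90 x 22 mm; a bystander. Origin: centre of its underside
There are look-alikes about, which are no part of the job. What is shaped like the glue_bottle but red is not meant.

How it is judged:
By the outcome, as a careful person would: the job done as asked, in the order asked, and still so for the second after the job is handed in, while the arm keeps its last pose, push and grip.
It also fails if it takes over 56 s, if anything falls off the work surface, if the arm or the gripper's body presses on something with over 40 N, if the wrist force passes 120 N, or if a joint passes its speed limit or range.

## Working session

There is one attempt and no reset: what is moved stays moved. The work goes in short steps, Python scripts to look and compute and a tool call to move; the robot and the scene stay as the last step left them, time stands still between calls to the robot, and variables do not carry over. Pictures are saved under pics/ and viewed, at most 10 in all, crops included, and the job is handed in when it is done.

Besides the shell and the picture viewer there is one more tool, called after "Call:" as name(argument=value, ...), one argument or row to a line, values as JSON. step_arm: Moves the arm, as the interface text tells. Its arguments: {"type":"object","properties":{"increments":{"type":"array","items":{"type":"array","items":{"type":"number"}}},"fingers":{"type":"number"}},"required":["increments"]}

```bash
mkdir -p pics; python3 - <<'E'
from rig import r,camera,camera_info
import cv2,numpy as np
for n in ("top","side"):
    im=camera(n); cv2.imwrite(f"pics/{n}0.png",im[:,:,::-1]); 
    cv2.imwrite(f"pics/{n}0b.png",cv2.resize(im[:,:,::-1],(800,600),interpolation=cv2.INTER_CUBIC))
    print(n,camera_info(n))
print(camera_info("wrist"))
s=r.sense();print(s["clock"],s["position"],s["tool_rot"],s["finger_gap"])
E
```

```text
top {'fx': 452.5571337804508, 'fy': 452.5571337804508, 'cx': 257.6158915974135, 'cy': 198.63542455421572, 'origin': array([0.44510061, 0.03015138, 1.30305585]), 'attitude': array([[-0.0039921 , -0.9979813 ,  0.06338293],
       [-0.9995879 ,  0.00218064, -0.028623  ],
       [ 0.028427  , -0.06347107, -0.99757873]])}
side {'fx': 355.0270530453843, 'fy': 355.0270530453843, 'cx': 255.3951165516192, 'cy': 192.3853625580488, 'origin': array([ 0.47031125, -0.688921  ,  0.79369127]), 'attitude': array([[ 0.9963587 , -0.05721197,  0.06321496],
       [-0.0851448 , -0.70627713,  0.70279654],
       [ 0.00443891, -0.70561987, -0.70857667]])}
{'fx': 297.3186396354542, 'fy': 297.3186396354542, 'cx': 252.21576618120056, 'cy': 188.7114405241243, 'T_tool_cam': array([[ 3.18053014e-04, -9.54410463e-01, -2.98497180e-01,
         7.57763021e-02],
       [ 9.99999856e-01,  4.32843887e-04, -3.18454485e-04,
        -1.20507571e-04],
       [ 4.33138972e-04, -2.98497036e-01,  9.54410463e-01,
        -1.71774504e-01],
       [ 0.00000000e+00,  0.00000000e+00,  0.00000000e+00,
         1.00000000e+00]])}
0.1 [ 0.18980887 -0.59499181  0.20114187] [[ 9.52695843e-01  3.03925141e-01 -3.74629081e-04]
 [ 3.03925372e-01 -9.52695113e-01  1.17893751e-03]
 [ 1.40145516e-06 -1.23702815e-03 -9.99999235e-01]] 0.08571720183910594
```

View pics/top0b.png

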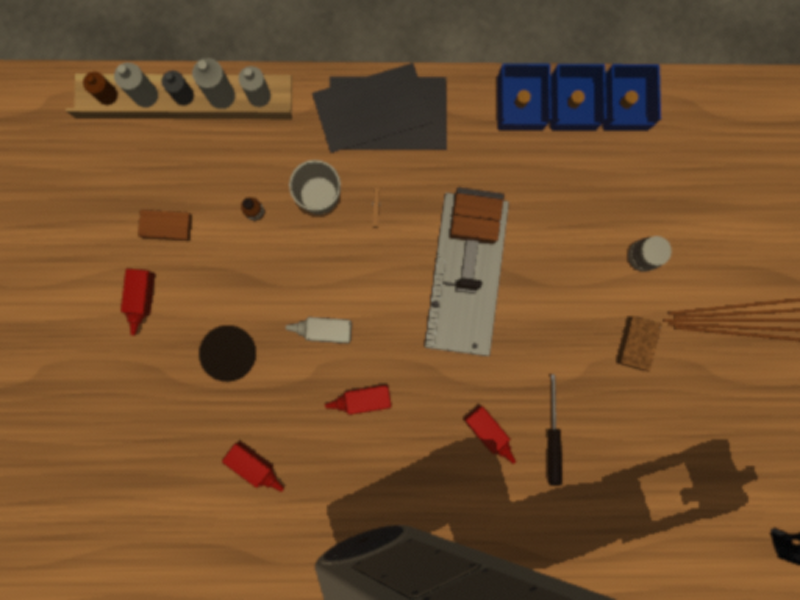

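View pics/side0b.png

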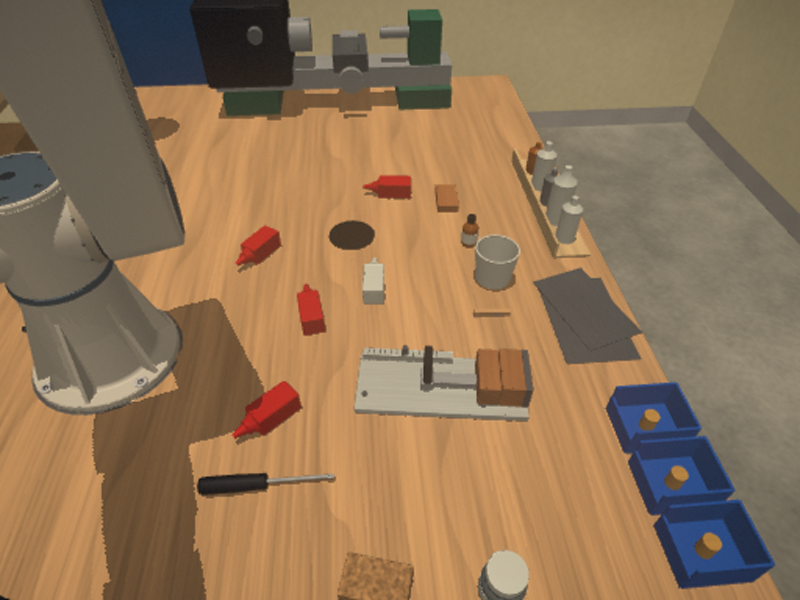

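Top view (800-px scale): white bottle at (285–350, 330) with its nozzle to the left, coaster at (227, 353), clamp plate corners at (445,195), (507,203), (490,355), (426,347), handle at (468,285), pin near (435,303). Next I'll segment these.

```bash
cat > h.py <<'E'
import numpy as np,cv2
from rig import r,camera,camera_info
def ray(n,u,v,s=None):
    i=camera_info(n)
    x=(u-i["cx"])/i["fx"];y=(v-i["cy"])/i["fy"]
    if n!="wrist": return np.array(i["origin"]),np.array(i["attitude"])@[x,y,1]
    t=np.hypot(x,y);d=np.array([x/t*np.sin(t),y/t*np.sin(t),np.cos(t)]) if t>0 else np.array([0,0,1.])
    T=i["T_tool_cam"];R=np.array(s["tool_rot"])
    return np.array(s["position"])+R@T[:3,3],R@T[:3,:3]@d
def plane(n,u,v,z,s=None):
    o,d=ray(n,u,v,s);return o+d*(z-o[2])/d[2]
def project(n,P):
    i=camera_info(n);c=np.array(i["attitude"]).T@(np.array(P)-i["origin"])
    return c[0]/c[2]*i["fx"]+i["cx"],c[1]/c[2]*i["fy"]+i["cy"]
E
python3 - <<'E'
from h import *
for n,box,bc in (("top",(170,200,235,225),(115,200,175,250)),("side",(228,160,250,198),(205,138,245,162))):
    im=cv2.imread(f"pics/{n}0.png");hsv=cv2.cvtColor(im,cv2.COLOR_BGR2HSV)
    m=np.zeros(im.shape[:2],np.uint8);x0,y0,x1,y1=box
    m[y0:y1,x0:x1]=((hsv[...,1]<90)&(hsv[...,2]>90))[y0:y1,x0:x1]*255
    c=max(cv2.findContours(m,0,1)[0],key=cv2.contourArea);print(n,"bottle",cv2.boundingRect(c),cv2.minAreaRect(c),cv2.fitLine(c,2,0,.01,.01).ravel())
    m[:]=0;x0,y0,x1,y1=bc;m[y0:y1,x0:x1]=(im.max(2)<75)[y0:y1,x0:x1]*255
    c=max(cv2.findContours(m,0,1)[0],key=cv2.contourArea);e=cv2.fitEllipse(c);print("coaster",e,plane(n,*e[0],.004))
    if n=="top": print(plane(n,205,211,.042))
t=cv2.imread("pics/top0.png");
a=cv2.resize(t[110:240,170:340],(800,600),interpolation=cv2.INTER_CUBIC);cv2.imwrite("pics/c1.png",a) # sx 4.706 sy 4.615
s=cv2.imread("pics/side0.png");cv2.imwrite("pics/c2.png",cv2.resize(s[150:280,210:370],(800,600),interpolation=cv2.INTER_CUBIC)) # sx 5 sy 4.615
E
```

```text
top bottle (183, 203, 42, 16) ((203.4708251953125, 210.46693420410156), (41.044918060302734, 14.471763610839844), 3.5763344764709473) [9.9725014e-01 7.4109457e-02 2.0584946e+02 2.1056989e+02]
coaster ((145.2138671875, 225.81153869628906), (34.46531295776367, 35.51835250854492), 74.5536880493164) [0.45082723 0.31326088 0.004     ]
[0.49111039 0.14039709 0.042     ]
side bottle (232, 165, 14, 30) ((238.5, 179.5), (29.0, 13.0), 90.0) [ 1.6250685e-02 -9.9986798e-01  2.3862666e+02  1.8072000e+02]
coaster ((224.3636932373047, 150.00921630859375), (16.42234992980957, 27.006549835205078), 87.45579528808594) [0.44876749 0.31540046 0.004     ]
```

View pics/c1.png

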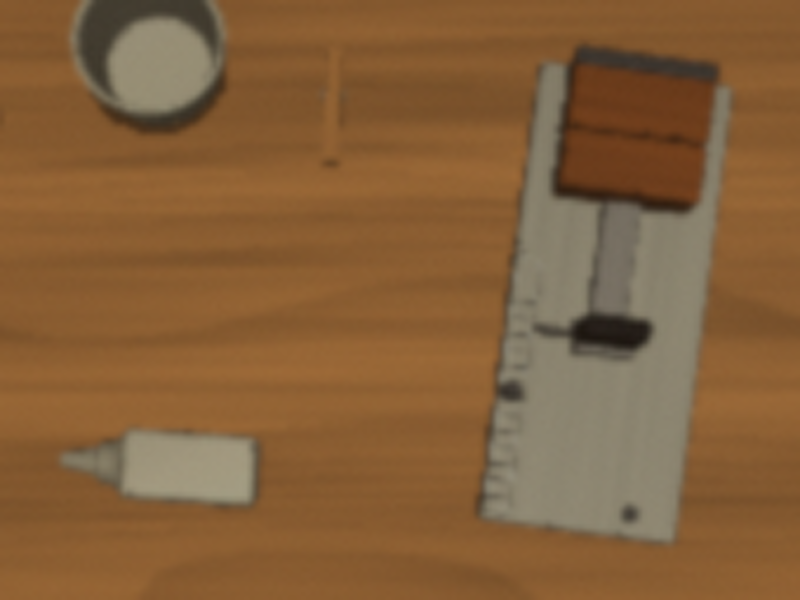

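View pics/c2.png

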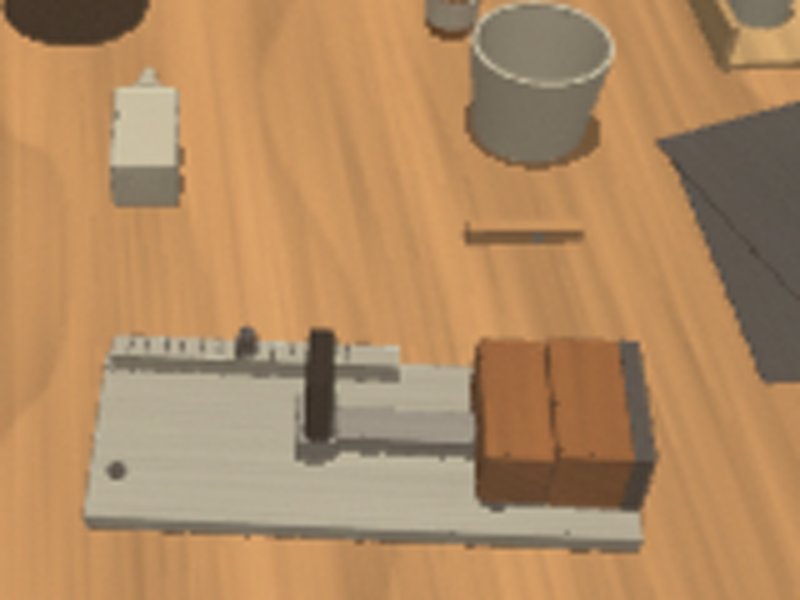

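Crops: c1 shows the bottle body corners at (122,432), (257,438), (255,505), (120,495), nozzle tip (60,460), pointer tip (537,329), pin (510,390) and handle top (612,325). c2 shows the pin at (246,330–355), handle top at (321,333) and the bottle's top face at x 112–180, y 85–165.

```bash
python3 - <<'E'
from h import *
np.set_printoptions(precision=4,suppress=True)
def c1(u,v,z): return plane("top",170+(u+.5)/4.706-.5,110+(v+.5)/4.615-.5,z)
def c2(u,v,z): return plane("side",210+(u+.5)/5-.5,150+(v+.5)/4.615-.5,z)
b=[c1(u,v,.042) for u,v in((122,432),(257,438),(255,505),(120,495))]
print("bottle top",b,"nozzle",c1(60,460,.021),"basemid",(b[1]+b[2])/2,"shoulder",(b[0]+b[3])/2)
print("bottle side", [c2(u,v,.042) for u,v in((113,87),(180,87),(182,165),(110,165))],"noz",c2(149,68,.021))
p=[c1(u,v,.015) for u,v in((540,63),(733,88),(675,543))]+[c1(480,517,.030)]
print("plate top",p,"ang",np.degrees(np.arctan2(*(p[1]-p[2])[1::-1])),np.degrees(np.arctan2(*(p[0]-p[3])[1::-1])))
q=[c2(u,v,.015) for u,v in((86,520),(641,543))]
print("plate side",q,np.degrees(np.arctan2(*(q[1]-q[0])[1::-1])))
print("pin",c1(510,385,.046),c1(510,395,.03),c2(246,357,.03),c2(246,330,.046))
print("pointer",c1(537,329,.034),"handle",c1(612,325,.092),c2(321,331,.092))
E
```

```text
bottle top [array([0.5128, 0.1667, 0.042 ]), array([0.509 , 0.0871, 0.042 ]), array([0.4686, 0.0882, 0.042 ]), array([0.4749, 0.1677, 0.042 ])] nozzle [0.4969 0.206  0.021 ] basemid [0.4888 0.0877 0.042 ] shoulder [0.4939 0.1672 0.042 ]
bottle side [array([0.4726, 0.1703, 0.042 ]), array([0.5153, 0.1669, 0.042 ]), array([0.5114, 0.0891, 0.042 ]), array([0.4677, 0.0926, 0.042 ])] noz [0.4973 0.2132 0.021 ]
plate top [array([ 0.7449, -0.0849,  0.015 ]), array([ 0.7294, -0.2038,  0.015 ]), array([ 0.4448, -0.1646,  0.015 ]), array([ 0.4611, -0.0455,  0.03  ])] ang -7.835761260990536 -7.913391797121026
plate side [array([ 0.4443, -0.1649,  0.015 ]), array([ 0.7271, -0.2033,  0.015 ])] -7.739646652694617
pin [ 0.5405 -0.0628  0.046 ] [ 0.5356 -0.064   0.03  ] [ 0.5363 -0.0668  0.03  ] [ 0.5369 -0.0592  0.046 ]
pointer [ 0.5757 -0.0802  0.034 ] handle [ 0.5721 -0.1182  0.092 ] [ 0.5713 -0.1018  0.092 ]
```

Call:
step_arm(
  increments=[
    [0.015,0.037,0,0,0,3.5],
    [0.015,0.037,0,0,0,3.5],
    [0.015,0.037,0,0,0,3.5],
    [0.015,0.037,0,0,0,3.5],
    [0.015,0.037,0,0,0,3.5],
    [0.015,0.037,0,0,0,3.5],
    [0.015,0.037,0,0,0,3.5],
    [0.015,0.037,0,0,0,3.5],
    [0.015,0.037,0,0,0,3.5],
    [0.015,0.037,0,0,0,3.5],
  ],
)

```text
clock: 0.93
position: [0.34, -0.2236, 0.2017]
tool_rot: [[0.604, 0.797, 0.0], [0.797, -0.604, -0.0], [0.0, 0.0, -1.0]]
contact_force: [0.9, -1.2, 0.2]
finger_gap: 0.0855
gripper_force: 0.0
```

Call:
step_arm(
  increments=[
    [0.015,0.037,0,0,0,3.5],
    [0.015,0.037,0,0,0,3.5],
    [0.015,0.037,0,0,0,3.5],
    [0.015,0.037,0,0,0,3.5],
    [0.015,0.037,0,0,0,3.5],
    [0.015,0.037,0,0,0,3.5],
    [0.015,0.037,0,0,0,3.5],
    [0.015,0.037,0,0,0,3.5],
    [0.015,0.037,0,0,0,3.5],
    [0.015,0.037,0,0,0,2.5],
  ],
)

```text
clock: 1.77
position: [0.4901, 0.1467, 0.2016]
tool_rot: [[0.054, 0.999, -0.0], [0.999, -0.054, -0.0], [-0.0, -0.0, -1.0]]
contact_force: [1.4, -0.8, 0.8]
finger_gap: 0.0853
gripper_force: 0.0
```

Call:
step_arm(
  increments=[
    [0,0,0,-6,0.33,0],
    [0,0,0,-6,0.33,0],
    [0,0,0,-6,0.33,0],
    [0,0,0,-6,0.33,0],
    [0,0,0,-6,0.33,0],
    [0,0,0,0,0,0],
  ],
)

```text
clock: 2.27
position: [0.4893, 0.1466, 0.1997]
tool_rot: [[0.046, 0.999, -0.028], [0.861, -0.054, -0.505], [-0.506, -0.001, -0.862]]
contact_force: [-1.0, -0.5, -0.4]
finger_gap: 0.0854
gripper_force: 0.0
```

```bash
python3 - <<'E'
from h import *
np.set_printoptions(precision=4,suppress=True)
s=r.sense();print(s["clock"],s["joint_positions"],s["position"],"\n",s["tool_rot"],s["contact_force"],s["finger_gap"])
im=camera("wrist");cv2.imwrite("pics/w1.png",im[:,:,::-1])
E
```

```text
2.2667 [ 33.6593  21.3016  99.3932 -24.3043  79.6879  45.5018] [0.4893 0.1466 0.1997] 
 [[ 0.046   0.9985 -0.0284]
 [ 0.8612 -0.054  -0.5054]
 [-0.5062 -0.0012 -0.8624]] [-1.0061 -0.5368 -0.3792] 0.08538833099786082
```

View pics/w1.png

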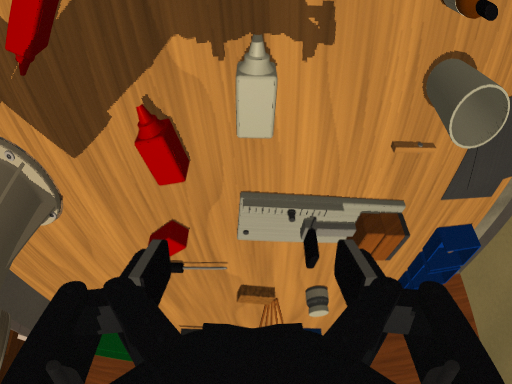

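Wrist view: bottle top-face base corners at about (237,137) and (273,137), shoulder corners at (238,75) and (276,75), and nozzle tip at (257,36). I'll cross-check the bottle pose against these.

```bash
python3 - <<'E'
from h import *
np.set_printoptions(precision=4,suppress=True)
s=r.sense()
P=[plane("wrist",u,v,.042,s) for u,v in((237,137),(273,137),(238,76),(276,76))]
print(P,(P[0]+P[1])/2,(P[2]+P[3])/2,plane("wrist",257.5,36,.021,s))
# grasp point target -> TCP increment
a=np.array([.055,.9985,0]);g=np.array([.489,.089,.0])+.05*a;R=np.array(s["tool_rot"])
for z in(.024,.1):
    print(z,g+[0,0,z]+.019*R[:,2]-s["position"])
E
```

```text
[array([0.4685, 0.0936, 0.042 ]), array([0.5092, 0.0916, 0.042 ]), array([0.4759, 0.1698, 0.042 ]), array([0.5131, 0.1681, 0.042 ])] [0.4888 0.0926 0.042 ] [0.4945 0.169  0.042 ] [0.4968 0.2039 0.021 ]
0.024 [ 0.0019 -0.0167 -0.1924]
0.1 [ 0.0019 -0.0167 -0.1164]
```

Call:
step_arm(
  increments=[
    [0.001,-0.008,-0.025,0,0,0],
    [0.001,-0.008,-0.03,0,0,0],
    [0,0,-0.03,0,0,0],
    [0,0,-0.03,0,0,0],
    [0,0,-0.03,0,0,0],
    [0,0,-0.02,0,0,0],
    [0,0,-0.015,0,0,0],
    [0,0,-0.01,0,0,0],
    [0,0,0,0,0,0],
  ],
)

```text
clock: 3.07
position: [0.4914, 0.1277, 0.0108]
tool_rot: [[0.05, 0.998, -0.029], [0.864, -0.058, -0.5], [-0.501, -0.0, -0.866]]
contact_force: [-0.6, -0.8, -0.6]
finger_gap: 0.0853
gripper_force: 0.0
```

Call:
step_arm(
  increments=[
    [0,0,0,0,0,0],
    [0,0,0,0,0,0],
    [0,0,0,0,0,0],
    [0,0,0,0,0,0],
    [0,0,0,0,0,0],
    [0,0,0,0,0,0],
  ],
  fingers=1,
)

```text
clock: 3.57
position: [0.4926, 0.1292, 0.0132]
tool_rot: [[0.051, 0.998, -0.026], [0.865, -0.057, -0.499], [-0.5, 0.003, -0.866]]
contact_force: [-1.0, 2.9, 8.4]
finger_gap: 0.039
gripper_force: 59.3
```

Call:
step_arm(
  increments=[
    [0,0,0.02,0,0,0],
    [0,0,0.03,0,0,0],
    [0,0,0.035,0,0,0],
    [0,0,0.035,0,0,0],
    [-0.003,0.01,0,6.92,-0.39,0],
    [-0.003,0.014,0,6.92,-0.39,0],
    [-0.003,0.015,0,6.92,-0.39,0],
    [-0.003,0.015,0,6.92,-0.39,0],
    [-0.003,0.015,0,6.92,-0.39,0],
    [-0.003,0.015,0,6.92,-0.39,0],
  ],
)

```text
clock: 4.4
position: [0.475, 0.2135, 0.1338]
tool_rot: [[0.056, 0.998, 0.017], [0.977, -0.058, 0.205], [0.206, 0.005, -0.979]]
contact_force: [-1.3, 1.3, -2.3]
finger_gap: 0.0391
gripper_force: 60.5
```

Call:
step_arm(
  increments=[
    [-0.003,0.015,0,6.92,-0.39,0],
    [-0.003,0.015,0,6.92,-0.39,0],
    [-0.003,0.015,0,6.92,-0.39,0],
    [-0.003,0.015,0,6.92,-0.39,0],
    [-0.003,0.015,0,6.92,-0.39,0],
    [-0.003,0.015,0,6.92,-0.39,0],
    [-0.003,0.015,0,6.92,-0.39,0],
    [0,0,0,0,0,0],
    [0,0,0,0,0,0],
  ],
)

```text
clock: 5.15
position: [0.4519, 0.3148, 0.1296]
tool_rot: [[0.036, 0.998, 0.044], [0.516, -0.056, 0.855], [0.856, -0.008, -0.517]]
contact_force: [-0.1, -1.2, -0.9]
finger_gap: 0.0388
gripper_force: 61.0
```

```bash
python3 - <<'E'
from h import *
np.set_printoptions(precision=4,suppress=True)
s=r.sense();print(s["clock"],s["joint_positions"],s["position"],"\n",s["tool_rot"],s["contact_force"],s["finger_gap"])
S=camera("side")[:,:,::-1];T=camera("top")[:,:,::-1]
out=np.hstack([cv2.resize(S[80:200,170:290],(480,480),interpolation=cv2.INTER_CUBIC)[:,:400],cv2.resize(T[150:270,95:215],(480,480),interpolation=cv2.INTER_CUBIC)[:,:400]])
cv2.imwrite("pics/m1.png",out)
E
```

```text
5.15 [ -0.6301  28.6582 125.486   77.1998  61.2569 -59.6913] [0.4519 0.3148 0.1296] 
 [[ 0.0357  0.9984  0.0443]
 [ 0.5163 -0.0564  0.8546]
 [ 0.8557 -0.0076 -0.5175]] [-0.1349 -1.1785 -0.854 ] 0.0387863836587863
```

View pics/m1.png

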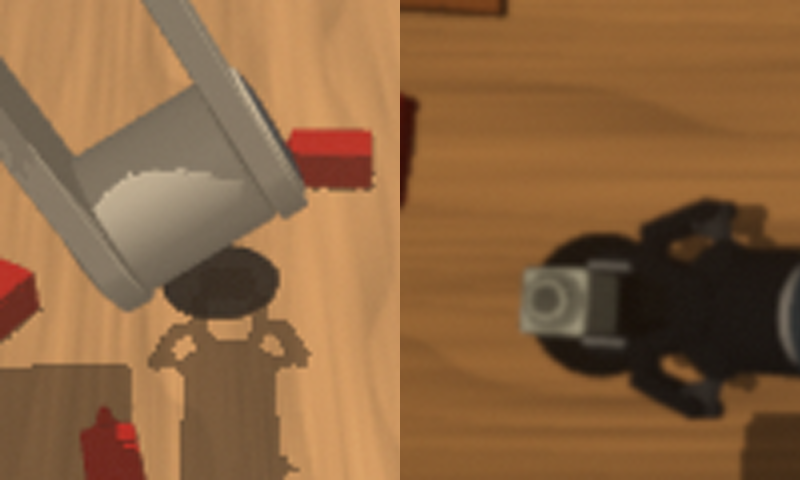

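Side panel: the wrist hides the bottle, which is over the coaster. Top panel: bottle upright, top square x 522–588, y 268–334, nozzle tip at (546,300). I'll check its tilt from these.

```bash
python3 - <<'E'
from h import *
np.set_printoptions(precision=4,suppress=True)
f=lambda u,v:((u-400+.5)/4-.5+95,(v+.5)/4-.5+150)
print("tip",plane("top",*f(546,300),.209),"sq",plane("top",*f(555,301),.171))
s=r.sense();R=np.array(s["tool_rot"]);p=np.array(s["position"])
R0=np.array([[.051,.998,-.026],[.865,-.057,-.499],[-.5,.003,-.866]]);p0=np.array([.4926,.1292,.0132])
b=p+R@R0.T@(np.array([.489,.090,.021])-p0);a=R@R0.T@[.056,.998,0]
print("pred base",b,"axis",a,"tip",b+.118*a)
E
```

```text
tip [0.4529 0.3021 0.209 ] sq [0.4525 0.306  0.171 ]
pred base [0.4514 0.3068 0.0927] axis [0.0016 0.0205 0.9996] tip [0.4516 0.3092 0.2107]
```

Call:
step_arm(
  increments=[
    [-0.001,0.0075,-0.01,0,0,0],
    [0,0,-0.02,0,0,0],
    [0,0,-0.02,0,0,0],
    [0,0,-0.015,0,0,0],
    [0,0,-0.01,0,0,0],
    [0,0,-0.005,0,0,0],
    [0,0,-0.002,0,0,0],
    [0,0,0,0,0,0],
    [0,0,0,0,0,0],
  ],
)

```text
clock: 6.0
position: [0.4521, 0.3232, 0.0503]
tool_rot: [[0.029, 0.998, 0.047], [0.514, -0.055, 0.856], [0.858, -0.001, -0.514]]
contact_force: [-0.8, -0.1, -0.5]
finger_gap: 0.039
gripper_force: 61.0
```

Call:
step_arm(
  increments=[
    [0,0,-0.001,0,0,0],
    [0,0,-0.001,0,0,0],
    [0,0,-0.001,0,0,0],
    [0,0,0,0,0,0],
    [0,0,0,0,0,0],
  ],
)

```text
clock: 6.42
position: [0.4517, 0.3231, 0.0464]
tool_rot: [[0.031, 0.998, 0.047], [0.513, -0.056, 0.856], [0.858, -0.002, -0.514]]
contact_force: [0.2, 0.2, -1.6]
finger_gap: 0.039
gripper_force: 61.0
```

Call:
step_arm(
  increments=[
    [0,0,-0.001,0,0,0],
    [0,0,-0.001,0,0,0],
    [0,0,-0.001,0,0,0],
    [0,0,0,0,0,0],
  ],
)

```text
clock: 6.75
position: [0.4516, 0.3238, 0.0458]
tool_rot: [[0.03, 0.998, 0.047], [0.509, -0.055, 0.859], [0.86, -0.002, -0.51]]
contact_force: [-4.2, -11.6, 19.2]
finger_gap: 0.0391
gripper_force: 63.3
```

Call:
step_arm(
  increments=[
    [0,0,-0.001,0,0,0],
    [0,0,0,0,0,0],
    [0,0,0,0,0,0],
  ],
)

```text
clock: 7.0
position: [0.4516, 0.3239, 0.0458]
tool_rot: [[0.029, 0.998, 0.047], [0.507, -0.055, 0.86], [0.861, -0.001, -0.508]]
contact_force: [-5.4, -15.8, 25.5]
finger_gap: 0.0392
gripper_force: 64.1
```

Call:
step_arm(
  increments=[
    [0,0,-0.001,0,0,0],
    [0,0,0,0,0,0],
    [0,0,0,0,0,0],
  ],
)

```text
clock: 7.25
position: [0.4516, 0.3241, 0.0458]
tool_rot: [[0.029, 0.998, 0.047], [0.506, -0.055, 0.861], [0.862, -0.001, -0.506]]
contact_force: [-7.2, -18.6, 34.2]
finger_gap: 0.0389
gripper_force: 65.0
```

Call:
step_arm(
  increments=[
    [0,0,0.002,0,0,0],
    [0,0,0.0015,0,0,0],
    [0,0,0,0,0,0],
  ],
)

```text
clock: 7.5
position: [0.4517, 0.3232, 0.0457]
tool_rot: [[0.03, 0.998, 0.047], [0.512, -0.056, 0.857], [0.858, -0.002, -0.513]]
contact_force: [-2.3, -4.9, 7.7]
finger_gap: 0.0391
gripper_force: 61.9
```

```bash
python3 - <<'E'
from h import *
s=r.sense()
W=camera("wrist")[:,:,::-1];T=camera("top")[:,:,::-1];print(s["position"],s["tool_rot"])
out=np.hstack([cv2.resize(W,(512,384)),cv2.resize(T[190:254,115:163],(288,384),interpolation=cv2.INTER_CUBIC)])
cv2.imwrite("pics/m2.png",out)
E
```

```text
[0.45170263 0.32316474 0.04573976] [[ 0.03002049  0.99845359  0.04678895]
 [ 0.5123944  -0.05556408  0.85695076]
 [ 0.85822535 -0.00175168 -0.51327009]]
```

View pics/m2.png

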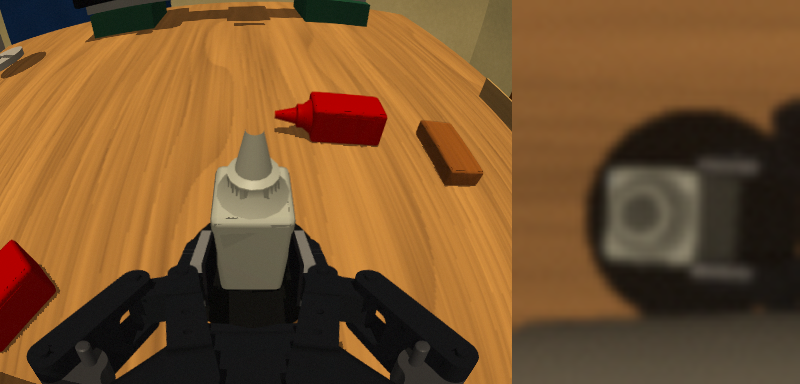

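Wrist panel: bottle held between the fingers, nozzle tip (255,133), front top corners (214,226) and (294,224), back top corners (217,170) and (289,168). I'll fit the bottle pose to these, together with the top-camera points.

```bash
python3 - <<'E'
from h import *
from scipy.optimize import least_squares
from scipy.spatial.transform import Rotation as Ro
np.set_printoptions(precision=4,suppress=True)
s=r.sense()
def pw(P):
    i=camera_info("wrist");T=i["T_tool_cam"];c=T[:3,:3].T@(np.array(s["tool_rot"]).T@(P-np.array(s["position"]))-T[:3,3])
    n=np.hypot(c[0],c[1]);t=np.arctan2(n,c[2]);return c[0]/n*t*i["fx"]+i["cx"],c[1]/n*t*i["fy"]+i["cy"]
q=lambda u,v:((u-512+.5)/6-.5+115,(v+.5)/6-.5+190)
h=.021
obs=[((0,0,.118),"w",(255,133)),((-h,-h,.08),"w",(214,226)),((h,-h,.08),"w",(294,224)),((-h,h,.08),"w",(217,170)),((h,h,.08),"w",(289,168)),
((-h,h,.08),"t",q(603,263)),((h,h,.08),"t",q(607,167)),((h,-h,.08),"t",q(698,168)),((-h,-h,.08),"t",q(697,264))]
def f(x):
    R=Ro.from_rotvec(x[3:]).as_matrix();o=[]
    for m,c,uv in obs:
        P=x[:3]+R@np.array(m);o+=list(np.array(pw(P) if c=="w" else project("top",P))-uv)
    return np.array(o)
for fix in (None,.004):
    z=least_squares(f,[.45,.314,.005,0,0,-.055],loss="soft_l1")
    print(z.x[:3],np.degrees(z.x[3:]),f(z.x).reshape(-1,2))
    break
E
```

```text
[0.4515 0.3108 0.0001] [-4.6003  0.4589 -1.2833] [[-0.1097  0.6022]
 [-1.5859 -0.1278]
 [ 5.2034 -0.329 ]
 [-0.0662 -0.2334]
 [-0.157   0.3417]
 [-0.2374 -0.4878]
 [-0.3    -0.1722]
 [-0.0532 -0.0738]
 [-0.4537 -0.36  ]]
```

Call:
step_arm(
  increments=[
    [0,0,0.003,0,0,0],
    [0,-0.002,0.0,3,0,0],
    [0,0,-0.001,0,0,0],
    [0,0,-0.001,0,0,0],
    [0,0,0,0,0,0],
  ],
)

```text
clock: 8.02
position: [0.4517, 0.3214, 0.0462]
tool_rot: [[0.031, 0.998, 0.046], [0.467, -0.056, 0.882], [0.884, -0.006, -0.468]]
contact_force: [-0.4, 0.6, 4.2]
finger_gap: 0.0393
gripper_force: 61.2
```

```bash
python3 - <<'E'
from rig import r
s=r.sense();print(s["contact_force"],s["torque"],s["position"])
E
```

```text
[-0.43041243  0.59391629  4.23672922] [ 0.1799124  -0.01610124  0.1249474 ] [0.45167822 0.32136849 0.04622433]
```

Call:
step_arm(
  increments=[
    [0,0,0,0,0,0],
    [0,0,0,0,0,0],
    [0,0,0,0,0,0],
    [0,0,0,0,0,0],
  ],
  fingers=-0.15,
)

```text
clock: 8.35
position: [0.4516, 0.3211, 0.0458]
tool_rot: [[0.03, 0.998, 0.046], [0.468, -0.055, 0.882], [0.883, -0.005, -0.469]]
contact_force: [-0.2, 0.2, -0.4]
finger_gap: 0.0494
gripper_force: 0.0
```

Call:
step_arm(
  increments=[
    [0,0,0,0,0,0],
    [0,0,0,0,0,0],
    [0,0,0,0,0,0],
    [0,0,0,0,0,0],
  ],
  fingers=-1,
)

```text
clock: 8.68
position: [0.4517, 0.3211, 0.0459]
tool_rot: [[0.031, 0.998, 0.047], [0.468, -0.055, 0.882], [0.883, -0.005, -0.469]]
contact_force: [-0.2, -0.1, -0.4]
finger_gap: 0.0855
gripper_force: 0.0
```

```bash
python3 - <<'E'
from h import *
s=r.sense();print(s["position"],s["contact_force"])
W=camera("wrist")[:,:,::-1];T=camera("top")[:,:,::-1]
out=np.hstack([cv2.resize(W,(512,384)),cv2.resize(T[190:254,115:163],(288,384),interpolation=cv2.INTER_CUBIC)])
cv2.imwrite("pics/m3.png",out)
E
```

```text
[0.4516639  0.32108722 0.04588349] [-0.16837733 -0.08864655 -0.43190942]
```

View pics/m3.png

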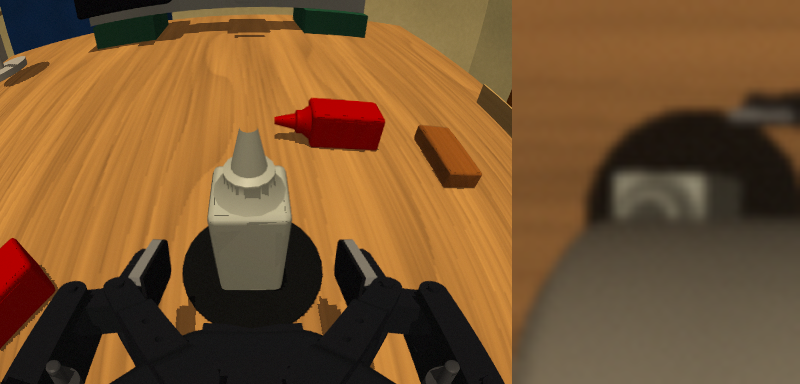

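The bottle stands upright and centred on the coaster (dark disc visible all round it). Retreating and heading for the clamp.

Call:
step_arm(
  increments=[
    [-0.001,-0.018,0.01,0,0,0],
    [-0.002,-0.03,0.016,0,0,0],
    [-0.002,-0.035,0.019,0,0,0],
    [-0.002,-0.035,0.019,0,0,0],
    [-0.002,-0.02,0.02,0,0,0],
  ],
)

```text
clock: 9.2
position: [0.4427, 0.1804, 0.1303]
tool_rot: [[0.031, 0.998, 0.047], [0.469, -0.057, 0.881], [0.883, -0.006, -0.47]]
contact_force: [1.5, 0.3, 0.2]
finger_gap: 0.0856
gripper_force: 0.0
```

Call:
step_arm(
  increments=[
    [0.0126,-0.03,0.009,-6.2,0.34,-0.47],
    [0.0126,-0.03,0.009,-6.2,0.34,-0.47],
    [0.0126,-0.03,0.009,-6.2,0.34,-0.47],
    [0.0126,-0.03,0.009,-6.2,0.34,-0.47],
    [0.0126,-0.03,0.009,-6.2,0.34,-0.47],
    [0.0126,-0.03,0.009,-6.2,0.34,-0.47],
    [0.0126,-0.03,0.009,-6.2,0.34,-0.47],
    [0.0126,-0.03,0.009,-6.2,0.34,-0.47],
    [0.0126,-0.03,0.009,-6.2,0.34,-0.47],
    [0.0126,-0.03,0.009,-6.2,0.34,-0.47],
  ],
)

```text
clock: 10.03
position: [0.5696, -0.1186, 0.2217]
tool_rot: [[0.127, 0.991, 0.04], [0.992, -0.127, -0.011], [-0.005, 0.041, -0.999]]
contact_force: [-0.8, 0.3, -0.7]
finger_gap: 0.0852
gripper_force: 0.0
```

Call:
step_arm(
  increments=[
    [0,0,0,0,0,0],
    [0,0,0,0,0,0],
  ],
)

```text
clock: 10.2
position: [0.5689, -0.116, 0.2201]
tool_rot: [[0.125, 0.991, 0.038], [0.992, -0.125, -0.003], [0.001, 0.038, -0.999]]
contact_force: [-0.6, 1.2, -0.9]
finger_gap: 0.0853
gripper_force: 0.0
```

```bash
python3 - <<'E'
from h import *
from scipy.spatial.transform import Rotation as Ro
np.set_printoptions(precision=4,suppress=True)
s=r.sense();R=np.array(s["tool_rot"]);print(s["position"],R,s["joint_positions"])
Rt=np.array([[.1366,.9906,0],[.9906,-.1366,0],[0,0,-1]])
print("turn",Ro.from_matrix(Rt@R.T).as_rotvec(degrees=True),"dxy",np.array([.570,-.123,.059])-s["position"])
W=camera("wrist")[:,:,::-1];S=camera("side")[:,:,::-1]
cv2.imwrite("pics/w4.png",np.vstack([cv2.resize(W[120:320,150:400],(500,400)),]))
cv2.imwrite("pics/s4.png",S)
E
```

```text
[ 0.5689 -0.116   0.2201] [[ 0.125   0.9914  0.0383]
 [ 0.9922 -0.125  -0.0034]
 [ 0.0014  0.0385 -0.9993]] [-11.842   14.0362  99.7853   0.2902  63.9892  -4.7818]
turn [ 0.2069  2.1954 -0.6688] dxy [ 0.0011 -0.007  -0.1611]
```

View pics/w4.png

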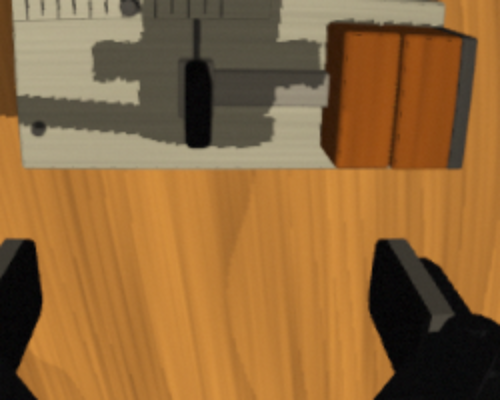

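Wrist crop: pointer tip at (196,20), pin at (130,5) near the crop edge, handle plate u 186–210, v 60–147. Refining the positions from these.

```bash
python3 - <<'E'
from h import *
np.set_printoptions(precision=4,suppress=True)
s=r.sense();f=lambda u,v,z:plane("wrist",150+(u+.5)/2-.5,120+(v+.5)/2-.5,z,s)
cx=np.array([.9906,-.1366,0])
pt=f(196,20,.034);pn=f(130,6,.03);h=[f(187,62,.092),f(211,62,.092),f(211,146,.092),f(186,146,.092)]
print("ptr",pt,"pin",pn,"dx",(pn-pt)@cx,"handle",h,np.mean(h,0),[a@cx for a in h], pt@cx)
E
```

```text
ptr [ 0.5729 -0.0769  0.034 ] pin [ 0.5345 -0.0633  0.03  ] dx -0.03990593648362229 handle [array([ 0.5652, -0.0916,  0.092 ]), array([ 0.5773, -0.0932,  0.092 ]), array([ 0.5718, -0.1378,  0.092 ]), array([ 0.5587, -0.136 ,  0.092 ])] [ 0.5683 -0.1147  0.092 ] [np.float64(0.572445493929874), np.float64(0.5846573095321379), np.float64(0.5852684650401376), np.float64(0.5720597079444235)] 0.5780423819982584
```

Call:
step_arm(
  increments=[
    [-0.001,-0.003,-0.02,0.2,2.2,-0.7],
    [0,0,-0.03,0,0,0],
    [0,0,-0.03,0,0,0],
    [0,0,-0.03,0,0,0],
    [0,0,-0.025,0,0,0],
    [0,0,-0.02,0,0,0],
    [0,0,-0.006,0,0,0],
    [0,0,0,0,0,0],
  ],
)

```text
clock: 10.97
position: [0.5652, -0.1194, 0.0568]
tool_rot: [[0.139, 0.99, -0.005], [0.99, -0.139, 0.001], [-0.0, -0.005, -1.0]]
contact_force: [0.1, -0.4, 0.9]
finger_gap: 0.0856
gripper_force: 0.0
```

Call:
step_arm(
  increments=[
    [0,0,0,0,0,0],
    [0,0,0,0,0,0],
    [0,0,0,0,0,0],
    [0,0,0,0,0,0],
    [0,0,0,0,0,0],
    [0,0,0,0,0,0],
    [0,0,0,0,0,0],
    [0,0,0,0,0,0],
  ],
  fingers=1,
)

```text
clock: 11.63
position: [0.5695, -0.1201, 0.0599]
tool_rot: [[0.138, 0.99, 0.003], [0.99, -0.138, -0.002], [-0.002, 0.003, -1.0]]
contact_force: [4.1, 0.2, 6.0]
finger_gap: 0.0108
gripper_force: 58.9
```

Call:
step_arm(
  increments=[
    [-0.004,0.0005,0,0,0,0],
    [-0.005,0.0007,0,0,0,0],
    [-0.005,0.0007,0,0,0,0],
    [-0.005,0.0007,0,0,0,0],
    [-0.005,0.0007,0,0,0,0],
    [-0.005,0.0007,0,0,0,0],
    [-0.005,0.0007,0,0,0,0],
    [-0.003,0.0004,0,0,0,0],
    [0,0,0,0,0,0],
    [0,0,0,0,0,0],
  ],
)

```text
clock: 12.47
position: [0.5332, -0.1151, 0.0599]
tool_rot: [[0.138, 0.99, 0.005], [0.99, -0.138, -0.002], [-0.002, 0.005, -1.0]]
contact_force: [6.6, 0.5, 2.7]
finger_gap: 0.0109
gripper_force: 58.8
```

```bash
python3 - <<'E'
from h import *
s=r.sense();print(s["position"])
W=camera("wrist")[:,:,::-1];S=camera("side")[:,:,::-1]
cv2.imwrite("pics/w5f.png",W)
cv2.imwrite("pics/w5.png",np.vstack([cv2.resize(W[100:160,150:350],(800,240),interpolation=cv2.INTER_CUBIC),cv2.resize(S[205:250,225:325],(800,360),interpolation=cv2.INTER_CUBIC)]))
E
```

```text
[ 0.5332129  -0.11513237  0.05992093]
```

View pics/w5.png

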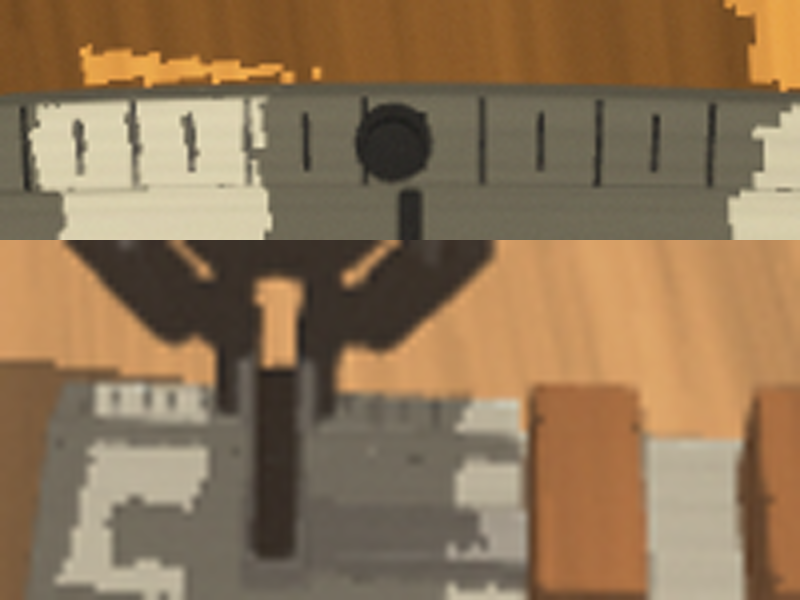

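Wrist strip: pointer tab centred at u≈410 (bottom edge), pin circle u 356–431 (centre 394), ticks spaced about 58 px. Computing the remaining travel.

```bash
python3 - <<'E'
from h import *
s=r.sense();cx=np.array([.9906,-.1366,0])
f=lambda u,v,z:plane("wrist",150+(u+.5)/4-.5,100+(v+.5)/4-.5,z,s)
W=cv2.imread("pics/w5f.png").max(2)
print(W[145:158:3,246:262]);print(W[126:145:3,234:264])
pt=f(410,195,.034)
for v,z in((135,.046),(145,.03)):
    pn=f(393.5,v,z);print(pn,pt,(pt-pn)@cx)
E
```

```text
[[ 76  68  70  80  83  91 102 110 108 110 108 108 109 107 108 108]
 [107 107 104  86  46  40  40  39  49  77 109 109 108 109 109 108]
 [107 108 101  77  45  45  45  45  48  73 108 108 108 108 111 109]
 [112 110 107  80  43  45  45  42  47  75 113 110 111 111 111 112]
 [110 111 106  78  46  46  47  45  45  74 112 110 109 112 108 110]]
[[115 114 115 116 113 111  78  52 113 109  76  55  53  53  47  50  54  70
   90 114 114 116 114 114 117 114 115 116 114 114]
 [115 115 116 116 117 113  73  42  41  45  43  41  33  36  33  36  35  37
   41  44  44  39  73 116 116 117 115 118 118 117]
 [113 114 113 114 109  60  42  42  34  39  47  46  45  45  45  45  45  47
   40  33  34  42  46  80 113 112 113 111 110 113]
 [115 113 116 113  91  42  42  37  43  43  45  44  45  45  45  43  43  42
   43  45  43  38  42  60  92 113 112 115 112 113]
 [115 111 114 114 107  52  41  42  42  44  43  43  45  45  43  45  44  43
   44  46  45  41  42  70 105 112 112 112 113 110]
 [110 111 111 111 112 108  78  42  42  44  44  43  44  45  42  40  43  43
   44  42  40  40  72 112 110 111 110 110 111 109]
 [114 114 113 116 116 111  89  56  97  88  66  48  49  41  45  43  53  62
   77  99 116 113 113 113 114 115 114 114 115 113]]
[ 0.53790134 -0.06089431  0.046     ] [ 0.538894   -0.07274088  0.034     ] 0.0026015750735761964
[ 0.53723348 -0.06444469  0.03      ] [ 0.538894   -0.07274088  0.034     ] 0.0027781751404487866
```

Call:
step_arm(
  increments=[
    [-0.0014,0.0002,0,0,0,0],
    [-0.0014,0.0002,0,0,0,0],
    [0,0,0,0,0,0],
    [0,0,0,0,0,0],
    [0,0,0,0,0,0],
  ],
)

```text
clock: 12.98
position: [0.5307, -0.1148, 0.0599]
tool_rot: [[0.138, 0.99, 0.005], [0.99, -0.138, -0.002], [-0.002, 0.005, -1.0]]
contact_force: [8.2, 0.3, 2.0]
finger_gap: 0.0106
gripper_force: 58.9
```

```bash
cat > q.py <<'E'
from h import *
s=r.sense();cx=np.array([.9906,-.1366,0]);print(s["position"],s["contact_force"])
W=camera("wrist").max(2).astype(float)
def cen(rows,a,b):
    w=np.clip(112-W[rows,a:b],0,70).mean(0);return (w*np.arange(a,b)).sum()/w.sum()
up=cen(slice(149,158),244,262);un=cen(slice(131,140),230,268)
pt=plane("wrist",up,149,.034,s)
print(up,un,[(pt-plane("wrist",un,v,z,s))@cx for v,z in((133,.046),(136,.03))])
E
python3 q.py
```

```text
[ 0.53070201 -0.1147569   0.05993868] [8.19216392 0.30128593 2.03434281]
252.00640861317612 250.54822753503717 [np.float64(0.0009303926631628372), np.float64(0.0009646160051484848)]
```

```bash
sed -i 's/230,268/235,266/' q.py; python3 q.py
```

```text
[ 0.53070723 -0.11475999  0.05993285] [7.86348912 0.39275073 3.10869541]
252.00102537810818 251.61112079484053 [np.float64(0.00026304016512305886), np.float64(0.00023883686862588517)]
```

```bash
python3 -c "
from rig import r
print(r.sign_off())"
```

```text
the job is handed in; nothing more can be done
None
```

The job is handed in: the glue bottle was standing upright, centred on the coaster and released, and the gripper holds the clamp handle with the pointer about 0.25 mm from level with the pin. I last saw the bottle right after letting go of it, not at hand-in.

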